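# Snap the driver board into its test fixture and power it up

### The job

Mount the large circuit board with the tall finned heat sink on the fixture's four barbed standoffs, its grey terminal block over the pair of standoffs that stand farther apart, and press it down gently until every standoff has clicked through and the board sits fully home; never slam the sprung deck against its stop. Only then flip the fixture's bat toggle over to its other side. Leave everything else on the bench alone.

Things in the scene. Friction and masses are not known exactly. Their poses are not given: they have to be found in the camera images.
- board_grip (a point): The loose board: green, 140 (x) x 90 (y) x 3 mm, 0.17 to 0.29 kg, flat on the table. In its middle a finned heat sink 50 (x) x 30 (y) x 36 mm high: grip across its 30 mm. This point: its centre line, 22 mm above the board's upper face, 25 mm above its underside. Axes: x to the end with the grey terminal block (14 x 34 x 13 mm high at x=+61, y=0), z up. Capacitor 13 wide, 18 high at x=-56, y=0.
- hole_a (a point): Centre of the board's 10 mm hole a, at the underside: (+58, +34) mm from the board's centre. Its axes are the board's. The holes' pattern is a trapezium, so the board fits one way round only.
- hole_b (a point): Centre of hole b at the underside: (+58, -34) mm from the board's centre.
- hole_c (a point): Centre of hole c at the underside: (-58, +24) mm from the board's centre.
- hole_d (a point): Centre of hole d at the underside: (-58, -24) mm from the board's centre.
- deck: Aluminium deck plate (160 x 106 x 6 mm) of the black fixture, with four white standoffs. Origin: centre of the board's place in the plane of the standoffs' shoulders, where the seated board's underside lies (34 mm above the table, 10 mm above the plate). x: where the seated board's x points. Sprung: sinks from about 4 N of press on, 1 mm per 2.4 N, to a hard stop at 9 mm (about 25 N), and comes back.
- standoff_a (a point): Shoulder of standoff a, at (+58, +34) mm on the deck; takes hole a. Shoulder 16 mm wide; above it a 7 x 5 mm core with its tip 16.5 mm up, and two sprung barbs (+y and -y sides), 13 mm across at 5 mm up. A board just laid on rests with its underside about 8 mm above the shoulders.
- standoff_b (a point): Shoulder of standoff b, at (+58, -34) mm. About 10 N straight down at a standoff folds its barbs in and lets the board click through; the force then drops and the barbs hold the board down. Pressing mid-board loads all four at once, takes 25 to 40 N and drives the deck against its stop: press near one standoff at a time, and again where a corner still stands high.
- standoff_c (a point): Shoulder of standoff c, at (-58, +24) mm. A press of 10 to 20 N on the board's upper face at x=+-34, y=+-32 mm from its centre, nearest the standoff and clear of it, clicks that standoff; over 50 N on the deck is too hard.
- standoff_d (a point): Shoulder of standoff d, at (-58, -24) mm on the deck.
- toggle_tip (a point): Tip of the fixture's steel bat toggle: on its centre line, 5 mm below the rounded end. The bat is 45 mm long, 13 mm thick at the tip, on a grey housing (60 x 44 mm, top 32 mm above the table) 110 mm from the deck's centre on its -y side. Its pivot is 33 mm above the table, 40 mm from this point.
- toggle (a joint): Angle of the bat toggle from upright, rad: -0.45 (leaning towards the deck's -x, off) at the start, +0.45 (leaning towards the deck's +x, on) when flipped. Past upright it falls over by itself and stays; about 1 N at the tip moves it.
- small_board: Bystander: a smaller, flat circuit board 100 x 70 mm with two black headers and no heat sink, 14 mm high in all. Leave it.
- multimeter: Bystander: black hand multimeter 150 x 75 x 36 mm. Leave it.
- sensor: Bystander: sensor module 46 x 22 x 18 mm with two round cans. Leave it.
- led_module: Bystander: square display module 64 x 50 x 16 mm. Leave it.
- driver: Bystander: a screwdriver lying flat. Leave it.
- bin: Bystander: blue open parts bin 160 x 100 x 60 mm. Leave it.
Not all that is in view belongs to the job. What is shaped like the part that bears board_grip but orange is not meant.

How it is judged:
By the outcome, as a careful person would: the job done as asked, in the order asked, and still so for the second after the job is handed in, with the robot touching nothing.
It also fails if it takes over 72 s, if anything falls off the work surface, if the arm or the gripper's body presses on something with over 40 N, if the wrist force passes 120 N, or if a joint passes its speed limit or range.

### The arm

A 6-joint arm with a two-finger parallel gripper is mounted at the origin on the work surface. World frame = base frame: x ahead of the robot, y to its left, z up, the work surface at z = 0. Lengths are in m, angles in rad, forces in N, time in s.
With the tool pointing down it reaches from about 0.35 to 0.975 m from the base axis. Payload 4.9 kg.
Tool frame: the origin (TCP) lies on the front face of the gripper's body, between the roots of the fingers; the fingertips stand ctrl.finger_overhang ahead of it and the grasp point (between the pads) lies 54 mm ahead of it (ctrl.finger_overhang is the distance from the TCP to the fingertips, in m); z points along the fingers, y is the line along which they close (so a half turn about z gives the same grasp; the last joint's range is limited). The gripper opens to 85 mm and grips with 20 to 120 N. Pads are 22 mm wide; open, the fingers measure 114 mm over their backs; the gripper's body (76 mm by 85 mm) begins 54 mm behind the grasp point. The pads swing forward as they close: fully open they stand 13 mm farther back than shut.
Start: joints at [-1.297, 0.053, 1.613, -0, 1.476, -0.119], TCP at [0.239, -0.577, 0.304] pointing down, gripper open.
Joint ranges: [-3.01, 3.01], [-1.01, 2.22], [0.06, 2.58], [-1.02, 4.17], [0.09, 2.62], [-3.14, 3.14]. Speed limits (rad/s): [2.57, 2.57, 3.14, 3.14, 3.14, 3.14].

### API

Orientations are given as a rotation vector (axis times angle).
In Python, from station import ctrl, vision gives the robot as it stands. The module is installed in compiled form; this text tells all that it offers.
- The arm moves only by the tool drive_tool, never from a script. Its argument "rows" is a list of rows, each a list of 2 entries, a list of its own where there are three numbers: the shift along the tool's x, y, z in m, then the turn about the tool's z in rad. A call has 1 to 10 rows; each row shifts and turns the commanded pose from where the row before left it, along the tool's axes as they then stand; what a row does not reach is not made up. A row lasts 1/10 s, in which the tool goes at most 50 mm and 8.59 degrees, less where a joint would pass 70% of its speed; a pose out of reach is approached as far as the arm can. A call with a gripper value outside its range is refused whole. "jaw" is the closure, from 0 (fully open) to 1 (shut), set as the call begins (left out, the last holds). The fingers move at their own pace and stop on an object; "grip_force" is the grip in N (left out, the last holds). Time passes only in rows, so rows that do not move let the fingers close. It gives the time, the measured TCP pose, the force, the opening and the grip force at its end, in the units of the state.
- ctrl.get_obs(): the state, without advancing time (a new reading comes with each control period).
- vision.get_image(name): name is "side" or "top" or "wrist"; returns a dict with "image" (384x512x3 uint8, blue, green, red), "vertical_fov" (degrees; the focal length in pixels is half the picture's height over the tangent of half this angle, whatever the lens; pixels are square), "cx", "cy" (the principal point, pixels), "R" (3x3) and "t" (3): a world point X has camera coordinates R X + t. Camera axes: x right, y down, z forward; pixel columns grow to the right and rows downward; lengths in m; the calibration is good to about 2 mm. A picture is of the moment at which its call begins. There is no depth.
- ctrl.finish_job(): hands the job in; it is judged then, once.
The state is a dict: "t": time; "q": joint angles; "dq": joint speeds; "effort": joint torques, N m; "tool_pos": TCP position; "tool_rot": TCP orientation; "contact_force": force on the tool from outside, world axes, zero at the start; "wrist_torque": the same for the moment, N m; "opening": finger opening in m; "grip_force": force on a finger pad.
Only numpy, scipy, OpenCV 4.12 (cv2) and the standard library are available. Lean on these libraries where they do the work, as an engineer would, in place of code of your own. Each camera call takes 0.05 s, during which the arm holds its last target. There are 200 camera calls.

## Working session

There is one attempt and no reset: what is moved stays moved. The work goes in short steps, Python scripts to look and compute and a tool call to move; the robot and the scene stay as the last step left them, time stands still between calls to the robot, and variables do not carry over. Pictures are saved under pics/ and viewed, at most 10 in all, crops included, and the job is handed in when it is done.

Besides the shell and the picture viewer there is one more tool, called after ">>>" by a JSON object that holds its "api" and its "payload", one argument or row to a line. drive_tool: Moves the arm, as the interface text tells. Its arguments: {"type":"object","properties":{"rows":{"type":"array","items":{"type":"array"}},"jaw":{"type":"number"},"grip_force":{"type":"number"}},"required":["rows"]}

```bash
mkdir -p pics
cat > h.py <<'E'
import numpy as np, cv2
from station import ctrl, vision
from scipy.spatial.transform import Rotation as Ro
def cam(n):
    d=vision.get_image(n); d['f']=d['image'].shape[0]/2/np.tan(np.radians(d['vertical_fov'])/2)
    d['R']=np.array(d['R']); d['t']=np.array(d['t']); return d
def ray(d,p,z):
    v=d['R'].T@np.array([(p[0]-d['cx'])/d['f'],(p[1]-d['cy'])/d['f'],1.]); c=-d['R'].T@d['t']
    return c+v*(z-c[2])/v[2]
def proj(d,X):
    c=d['R']@np.array(X)+d['t']; return np.array([d['cx'],d['cy']])+d['f']*c[:2]/c[2]
E
python3 - <<'E'
from h import *
ims=[]
for n in('top','side'):
    d=cam(n); cv2.imwrite(f'pics/{n}0.png',cv2.resize(d['image'],(800,600))); print(n,d['f'],-d['R'].T@d['t'],d['R'].round(3).tolist())
o=ctrl.get_obs(); print(o['tool_pos'],o['tool_rot'],o['t'],ctrl.finger_overhang,o['contact_force'])
E
```

```text
top 490.33994905966296 [ 0.35038984 -0.03556595  1.3503714 ] [[-0.021, -1.0, 0.004], [-0.993, 0.02, -0.119], [0.119, -0.006, -0.993]]
side 412.3082425225158 [0.04711374 0.83711074 1.09634857] [[-0.886, -0.464, -0.005], [-0.324, 0.627, -0.708], [0.332, -0.625, -0.706]]
[ 0.23911811 -0.57698086  0.30277149] [-3.07936123e+00 -6.12608250e-01  1.53107864e-04] 0.1 0.0726 [-0.71616667 -0.13632317 -0.86057758]
```

View pics/top0.png

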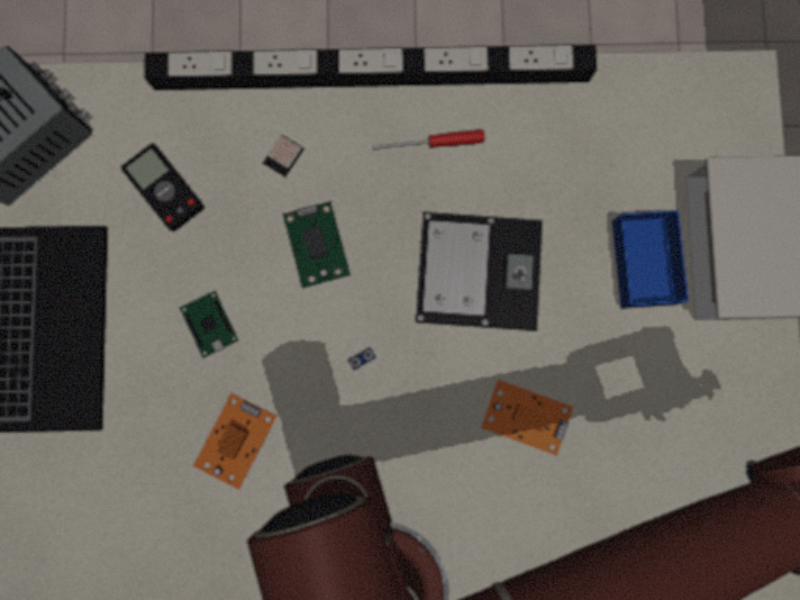

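View pics/side0.png

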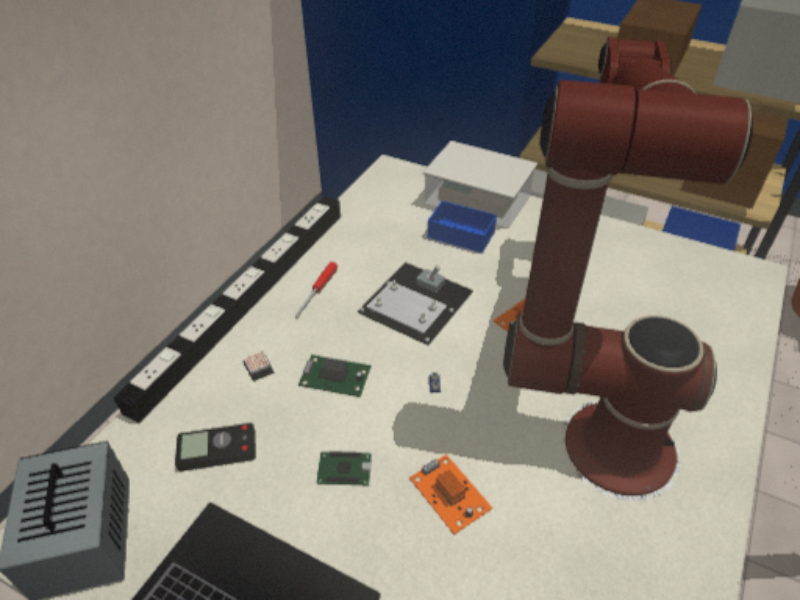

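Candidates in the top view (800x600 px): large green board with heat sink (316,245); small green board (209,323); orange look-alikes (235,440) and (527,417). By the description I choose (316,245). The wider standoff pair, (438,232) and (478,236), is at the image top (world +x), and the toggle is at (520,272). Next is one close crop.

Run:
```python
from h import *
d=cam('top'); im=d['image']
a=cv2.resize(im[125:190,172:232],None,fx=6.5,fy=6.5,interpolation=cv2.INTER_CUBIC)
b=cv2.resize(im[130:215,262:350],None,fx=4.5,fy=4.5,interpolation=cv2.INTER_CUBIC)
H=max(a.shape[0],b.shape[0]); m=np.zeros((H,a.shape[1]+b.shape[1],3),np.uint8)
m[:a.shape[0],:a.shape[1]]=a; m[:b.shape[0],a.shape[1]:]=b
m=np.clip(m*1.6,0,255).astype(np.uint8)
cv2.imwrite('pics/crop1.png',m); print(m.shape,a.shape,b.shape)
hsv=cv2.cvtColor(im,cv2.COLOR_BGR2HSV)
g=cv2.inRange(hsv,(40,70,20),(90,255,255)); 
c=[c for c in cv2.findContours(g,0,2)[0] if cv2.contourArea(c)>300]
for k in c:
    k=cv2.convexHull(k); r=cv2.minAreaRect(k); print('green',r)
    P=np.array([ray(d,p,0.003)[:2] for p in k[:,0].astype(float)],np.float32)
    print('world rect',cv2.minAreaRect(P))
```

```text
(422, 786, 3) (422, 390, 3) (382, 396, 3)
green ((133.3116455078125, 207.0856170654297), (34.01460266113281, 23.66952896118164), 65.55604553222656)
world rect ((0.4596140384674072, 0.29462316632270813), (0.09429199248552322, 0.06416857242584229), 24.45588493347168)
green ((202.28759765625, 156.18585205078125), (47.37118148803711, 29.996139526367188), 75.3791275024414)
world rect ((0.5980139970779419, 0.10405419021844864), (0.13388721644878387, 0.08328224718570709), 14.130657196044922)
```

View pics/crop1.png

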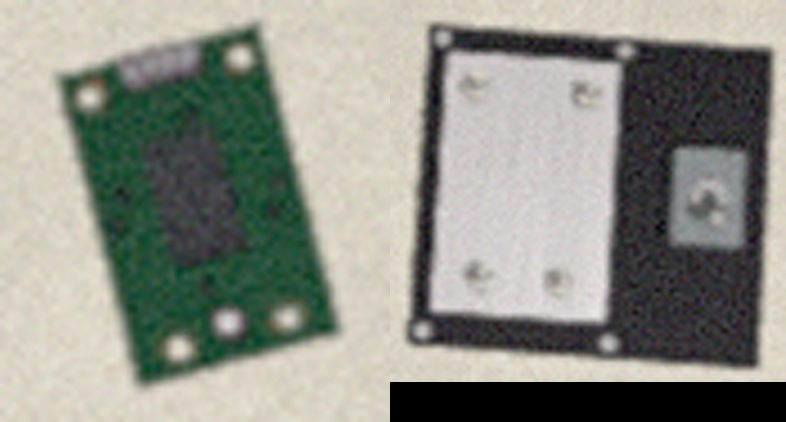

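Confirmed: the crop shows the green board with its dark heat sink (195,190), grey terminal block (160,65) at the +x end and capacitor (228,322). The fixture's wide standoff pair is (475,85) and (588,92), the narrow pair (478,278) and (560,282), and the toggle is at (708,200).

>>> {"api": "drive_tool", "payload": {
  "rows": [
    [[0.03,-0.025,0.002],0],
    [[0.03,-0.025,0.002],0],
    [[0.03,-0.025,0.002],0],
    [[0.03,-0.025,0.002],0],
    [[0.03,-0.025,0.002],0],
    [[0.03,-0.025,0.002],0],
    [[0.03,-0.025,0.002],0],
    [[0.03,-0.025,0.002],0],
    [[0.03,-0.025,0.002],0],
    [[0.03,-0.025,0.002],0]
  ],
  "jaw": 0,
  "grip_force": 40
}}

```text
t: 1.15
tool_pos: [0.421, -0.23, 0.2836]
tool_rot: [-3.081, -0.613, 0.0]
contact_force: [0.3, 0.3, -0.2]
opening: 0.0855
grip_force: 0.0
```

>>> {"api": "drive_tool", "payload": {
  "rows": [
    [[0.03,-0.025,0.002],0],
    [[0.03,-0.025,0.002],0],
    [[0.03,-0.025,0.002],0],
    [[0.03,-0.025,0.002],0],
    [[0.03,-0.025,0.002],0],
    [[0.03,-0.025,0.002],0],
    [[0.03,-0.025,0.002],0.05],
    [[0.03,-0.025,0.002],0.05],
    [[0.02,-0.02,0],0.047],
    [[0,0,0],0]
  ]
}}

```text
t: 2.15
tool_pos: [0.5816, 0.0717, 0.2673]
tool_rot: [-3.116, -0.39, 0.001]
contact_force: [0.2, -0.6, -0.6]
opening: 0.0857
grip_force: 0.0
```

```bash
cat >> h.py <<'E'
def delta(pos,yaw=None):
    "tool-axes shift and turn from the pose now to TCP pos / tool-x yaw(deg)"
    o=ctrl.get_obs(); R=Ro.from_rotvec(o['tool_rot']).as_matrix(); y0=np.degrees(np.arctan2(R[1,0],R[0,0]))
    print('t',round(o['t'],2),'tcp',o['tool_pos'].round(4),'yaw',y0.round(2),'tilt',R[:,2].round(4),'F',np.round(o['contact_force'],1),'open',round(o['opening'],4))
    print('shift',(R.T@(np.array(pos)-o['tool_pos'])).round(4),'turn',None if yaw is None else np.radians(y0-yaw).round(4))
E
python3 - <<'E'
from h import *
delta([.598,.104,.25],14.1)
d=cam('wrist'); o=ctrl.get_obs(); R=Ro.from_rotvec(o['tool_rot']).as_matrix()
print('cam in tool',R.T@(-d['R'].T@d['t']-o['tool_pos']),(d['R']@R).round(3).tolist(),d['f'],d['cx'],d['cy'])
cv2.imwrite('pics/w1.png',d['image'])
E
```

```text
t 2.15 tcp [0.5816 0.0717 0.2673] yaw 14.28 tilt [-7.e-04  8.e-04 -1.e+00] F [ 0.2 -0.6 -0.6] open 0.0857
shift [ 0.0239 -0.0272  0.0173] turn 0.0032
cam in tool [ 0.07089841 -0.0017767  -0.07079532] [[0.0, 1.0, 0.001], [-0.962, 0.001, -0.272], [-0.272, -0.001, 0.962]] 315.18124821807015 258.08210134883564 190.80666639033817
```

View pics/w1.png

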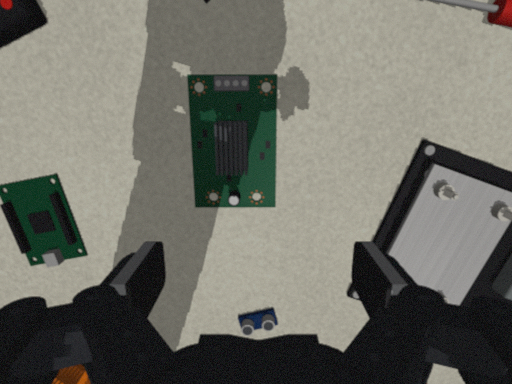

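The wrist view shows the board upright at (233,140), heat sink (232,148), terminal block at the top (232,83), holes at (200,87), (266,87), (214,197) and (257,197). Next I measure it.

```bash
cat >> h.py <<'E'
def board(d,z,near=None):
    hsv=cv2.cvtColor(d['image'],cv2.COLOR_BGR2HSV)
    g=cv2.inRange(hsv,(40,60,15),(95,255,255)); g=cv2.morphologyEx(g,cv2.MORPH_OPEN,np.ones((3,3)))
    k=cv2.convexHull(max(cv2.findContours(g,0,2)[0],key=cv2.contourArea))
    P=np.array([ray(d,p,z)[:2] for p in k[:,0].astype(float)],np.float32)
    return cv2.minAreaRect(P)
E
python3 - <<'E'
from h import *
d=cam('wrist'); r=board(d,.003); print(r)
c=r[0]; yaw=r[2] if r[2]<45 else r[2]-90
# holes: bright spots inside board
for p in [(200,87),(266,87),(214,197),(257,197)]: print(ray(d,p,.003).round(4))
H=np.array([ray(d,p,.003)[:2] for p in [(200,87),(266,87),(214,197),(257,197)]])
M=np.array([[58,34],[58,-34],[-58,24],[-58,-24]])/1e3
A,_=cv2.estimateAffinePartial2D(M.astype(np.float32),H.astype(np.float32)); print('holes fit',A[:,2],np.degrees(np.arctan2(A[1,0],A[0,0])),np.hypot(A[0,0],A[1,0]))
delta([c[0],c[1],.079],yaw)
E
```

```text
((0.6003159284591675, 0.10449472069740295), (0.13808660209178925, 0.08886353671550751), 14.368204116821289)
[0.6476 0.1483 0.003 ]
[0.664  0.0836 0.003 ]
[0.5374 0.1103 0.003 ]
[0.5491 0.0639 0.003 ]
holes fit [0.59952679 0.1015254 ] 14.347756918513314 0.9983682095473733
t 2.25 tcp [0.5807 0.0692 0.2673] yaw 14.18 tilt [-1.2e-03 -5.0e-04 -1.0e+00] F [ 1.4 -0.1  0.1] open 0.0853
shift [ 0.0279 -0.0294  0.1883] turn -0.0033
```

>>> {"api": "drive_tool", "payload": {
  "rows": [
    [[0.009,-0.01,0.02],0],
    [[0.009,-0.01,0.03],0],
    [[0.01,-0.0095,0.03],0],
    [[0,0,0.03],0],
    [[0,0,0.02],0],
    [[0,0,0],0],
    [[0,0,0],0]
  ]
}}

```text
t: 2.95
tool_pos: [0.6007, 0.1034, 0.1382]
tool_rot: [3.118, 0.383, -0.001]
contact_force: [0.6, -0.4, 0.9]
opening: 0.0855
grip_force: 0.0
```

Run:
```python
from h import *
d=cam('wrist'); print(board(d,.003)); delta([.6003,.1035,.079],14.36)
```

```text
((0.6005685329437256, 0.10464377701282501), (0.13985684514045715, 0.08959650993347168), 14.33914852142334)
t 3.0 tcp [0.6015 0.1037 0.1394] yaw 14.03 tilt [ 0.002 -0.    -1.   ] F [ 0.5 -0.5  0.1] open 0.0854
shift [-0.0013 -0.0002  0.0604] turn -0.0057
```

>>> {"api": "drive_tool", "payload": {
  "rows": [
    [[-0.0005,-0.0005,0.02],-0.004],
    [[0,0,0.02],0],
    [[0,0,0.012],0],
    [[0,0,0.007],0],
    [[0,0,0],0]
  ]
}}

```text
t: 3.5
tool_pos: [0.6002, 0.1047, 0.0788]
tool_rot: [3.117, 0.391, -0.001]
contact_force: [0.4, 0.3, -0.9]
opening: 0.0856
grip_force: 0.0
```

>>> {"api": "drive_tool", "payload": {
  "rows": [
    [[0,0,0],0],
    [[0,0,0],0],
    [[0,0,0],0],
    [[0,0,0],0],
    [[0,0,0],0],
    [[0,0,0],0],
    [[0,0,0],0],
    [[0,0,0],0]
  ],
  "jaw": 1,
  "grip_force": 40
}}

```text
t: 4.3
tool_pos: [0.6009, 0.1048, 0.0797]
tool_rot: [3.117, 0.391, 0.002]
contact_force: [0.4, -0.1, 5.2]
opening: 0.0295
grip_force: 41.9
```

>>> {"api": "drive_tool", "payload": {
  "rows": [
    [[0,0,-0.01],0],
    [[0,0,-0.02],0],
    [[0,0,-0.03],0],
    [[0,0,-0.03],0],
    [[0,0,-0.03],0],
    [[0,0,0],0],
    [[0,0,0],0]
  ]
}}

```text
t: 5.0
tool_pos: [0.6, 0.1048, 0.1986]
tool_rot: [-3.117, -0.391, 0.0]
contact_force: [0.3, 0.5, -2.6]
opening: 0.0293
grip_force: 41.2
```

Run:
```python
from h import *
d=cam('wrist'); o=ctrl.get_obs(); 
delta([.6006,.1046,.20],14.35); print(o['grip_force'])
zb=o['tool_pos'][2]-.054-.022; r=board(d,zb); print('held board',r,zb)
cv2.imwrite('pics/w2.png',d['image'])
# fixture in top view: plate
t=cam('top'); im=t['image']; sub=im[130:215,262:350]
hsv=cv2.cvtColor(sub,cv2.COLOR_BGR2HSV); m=((hsv[...,2]<70)*255).astype(np.uint8)
k=max(cv2.findContours(cv2.morphologyEx(m,cv2.MORPH_CLOSE,np.ones((5,5))),0,2)[0],key=cv2.contourArea)
x,y,w,h=cv2.boundingRect(k); print('dark',x+262,y+130,w,h)
cv2.imwrite('pics/t2.png',np.clip(cv2.resize(sub,None,fx=6,fy=6,interpolation=cv2.INTER_CUBIC)*1.5,0,255).astype(np.uint8))
```

```text
t 5.05 tcp [0.5992 0.1048 0.197 ] yaw 14.32 tilt [-3.1e-03 -1.0e-04 -1.0e+00] F [ 0.7 -0.5 -3.1] open 0.0295
shift [ 0.0013  0.0005 -0.003 ] turn -0.0006
41.18357956409454
held board ((0.6236687898635864, 0.11146394163370132), (0.08946435153484344, 0.09030243009328842), 14.297215461730957) 0.12099272949678119
dark 266 136 81 76
```

View pics/w2.png

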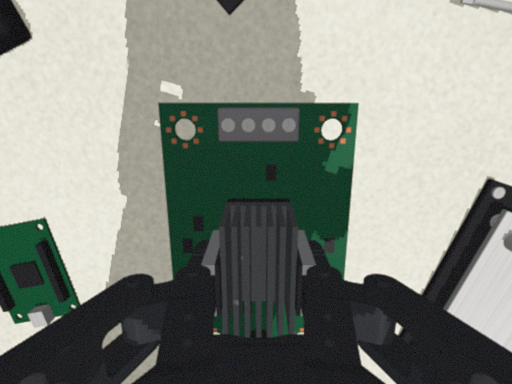

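The wrist view shows the board held level, with hole a at (185,129) and hole b at (332,129). I'll work out the in-hand offset and a first deck estimate.

Run:
```python
from h import *
d=cam('wrist'); o=ctrl.get_obs(); R=Ro.from_rotvec(o['tool_rot']).as_matrix()
zb=o['tool_pos'][2]-.054-.022
for p in [(185,129),(332,129)]: print('hole in tool',(R.T@(ray(d,p,zb)-o['tool_pos'])).round(4))
t=cam('top')
C=[ray(t,(( u-390)/4.5+262,v/4.5+130),.024) for u,v in[(443,55),(622,60),(607,323),(430,312)]]
C=np.array(C); c=C.mean(0); print(c,np.degrees(np.arctan2(*(C[0]+C[1]-C[2]-C[3])[1::-1])))
print([np.linalg.norm(C[i]-C[(i+1)%4]).round(3) for i in range(4)])
delta([c[0]+.02,c[1]+.22,.35],-3)
```

```text
hole in tool [ 0.058  -0.034   0.0758]
hole in tool [0.058  0.0333 0.0757]
[ 0.54648008 -0.14341381  0.024     ] -4.739426585566057
[np.float64(0.11), np.float64(0.162), np.float64(0.107), np.float64(0.158)]
t 5.2 tcp [0.599  0.1047 0.1962] yaw 14.31 tilt [-4.6e-03 -2.0e-04 -1.0e+00] F [-0.1 -0.5 -2.4] open 0.0295
shift [-0.0391  0.0191 -0.1537] turn 0.3021
```

>>> {"api": "drive_tool", "payload": {
  "rows": [
    [[-0.01,0.005,-0.03],0],
    [[-0.01,0.005,-0.03],0],
    [[-0.01,0.005,-0.03],0],
    [[-0.01,0.004,-0.03],0],
    [[0,0,-0.03],0.075],
    [[0,0,0],0.075],
    [[0,0,0],0.075],
    [[0,0,0],0.075],
    [[0,0,0],0],
    [[0,0,0],0]
  ]
}}

```text
t: 6.2
tool_pos: [0.566, 0.0765, 0.3476]
tool_rot: [3.141, -0.076, -0.003]
contact_force: [0.2, 0.4, -1.5]
opening: 0.0297
grip_force: 41.1
```

Run:
```python
from h import *
d=cam('wrist'); delta([.5465,-.1434,.2]); cv2.imwrite('pics/w3.png',cv2.resize(d['image'],(800,600)))
```

```text
t 6.25 tcp [0.5661 0.0765 0.3478] yaw -2.8 tilt [-0.0017  0.     -1.    ] F [ 0.5  0.7 -1.3] open 0.0297
shift [-0.0085  0.2206  0.1479] turn None
```

View pics/w3.png

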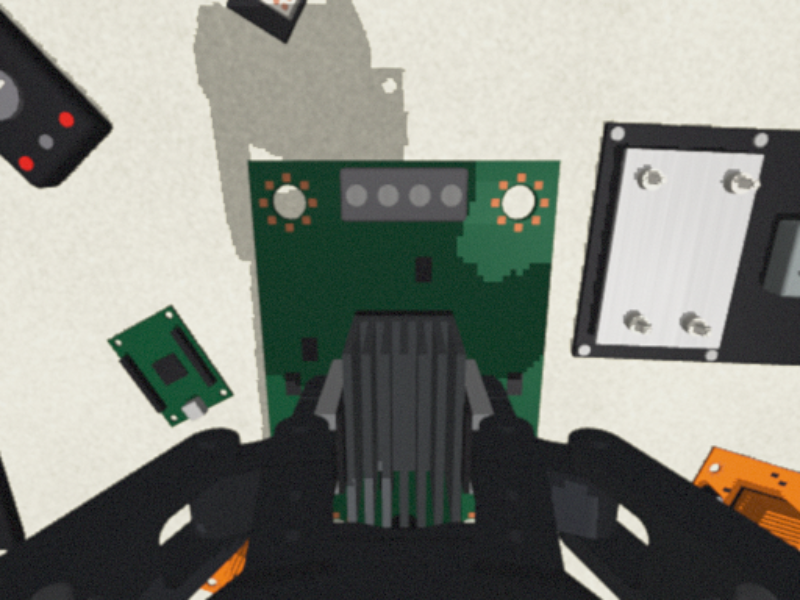

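The view shows the deck plate at (680,248), standoffs a (650,177), b (740,182), c (635,322), d (697,324). I'll segment the plate and fit it.

```bash
cat >> h.py <<'E'
def plate(d,seed):
    g=cv2.GaussianBlur(cv2.cvtColor(d['image'],cv2.COLOR_BGR2GRAY),(3,3),0); m=(g>110).astype(np.uint8)
    n,l,s,_=cv2.connectedComponentsWithStats(m,connectivity=4); i=l[int(seed[1]),int(seed[0])]
    k=cv2.convexHull(cv2.findContours((l==i).astype(np.uint8),0,2)[0][0]); k=max(cv2.findContours((l==i).astype(np.uint8),0,2)[0],key=cv2.contourArea)
    P=np.array([ray(d,p,.024)[:2] for p in k[:,0].astype(float)],np.float32); print('bbox',s[i])
    return cv2.minAreaRect(P)
E
python3 - <<'E'
from h import *
d=cam('wrist'); print(plate(d,(435,160)))
# shoulder centres by eye: tips 16.5 over shoulder -> z .0505
M=np.array([[58,34],[58,-34],[-58,24],[-58,-24]],np.float32)/1e3
for z in(.0505,.04,.034):
    H=np.array([ray(d,(u/1.5625,v/1.5625),z)[:2] for u,v in[(650,177),(740,182),(635,322),(697,324)]],np.float32)
    A,_=cv2.estimateAffinePartial2D(M,H,method=cv2.LMEDS); print(z,A[:,2],np.degrees(np.arctan2(A[1,0],A[0,0])),np.hypot(A[0,0],A[1,0]))
t=cam('top'); print(plate(t,(292,172)))
E
```

```text
bbox [    0     0   512   345 99168]
((0.527485191822052, 0.08475831151008606), (0.7421584725379944, 0.45716360211372375), 89.69225311279297)
0.0505 [ 0.55545153 -0.13210632] -5.419859734124239 0.9580358201736435
0.04 [ 0.55315279 -0.13798304] -5.419865149289728 0.9853720581359461
0.034 [ 0.55183925 -0.14134116] -5.419862329976001 1.000992964229844
bbox [ 271  142   42   59 2138]
((0.5481293201446533, -0.1420147567987442), (0.10443709045648575, 0.15824706852436066), 84.69864654541016)
```

```bash
sed -i 's/def plate(d,seed):/def plate(d,seed,th=110):/; s/g>110/g>th/' h.py
python3 - <<'E'
from h import *
d=cam('wrist')
g=cv2.cvtColor(d['image'],cv2.COLOR_BGR2GRAY); print(g[160,365:500:3], g[190:240:3,430])
for th in(140,160,175): print(th,plate(d,(435,160),th))
E
```

```text
[229 232 227 135  46  57  48  24  78 227 226 222 225 225 224 224 223 224
 225 222 223 223 225 220 223 223 221 218 221 217 218 219 222 217 218 220
 200  46  50  53  45  50  27  57  63] [226 227 226 228 224 227 227 228 228 231 231  61  53  48 231 232 231]
bbox [    0     0   512   344 97513]
140 ((0.5294804573059082, 0.08513355255126953), (0.7410339117050171, 0.45562267303466797), 89.80452728271484)
bbox [ 382   96  106  127 9834]
160 ((0.5502579212188721, -0.14348553121089935), (0.1073925718665123, 0.15943272411823273), 84.68789672851562)
bbox [ 382   96  105  127 9613]
175 ((0.5501967072486877, -0.1431816816329956), (0.10611585527658463, 0.1586747020483017), 84.68852996826172)
```

>>> {"api": "drive_tool", "payload": {
  "rows": [
    [[0,0.015,0.022],0.044],
    [[0,0.015,0.022],0],
    [[0,0.015,0.022],0],
    [[0,0.015,0.022],0],
    [[0,0.01,0.02],0],
    [[0,0,0],0],
    [[0,0,0],0],
    [[0,0,0],0]
  ]
}}

```text
t: 7.2
tool_pos: [0.5611, 0.0071, 0.2427]
tool_rot: [-3.138, 0.147, -0.004]
contact_force: [0.3, -0.4, -2.0]
opening: 0.0297
grip_force: 41.0
```

Run:
```python
from h import *
d=cam('wrist'); 
for th in(160,175): print(plate(d,proj(d,(.55,-.143,.024)),th))
o=ctrl.get_obs(); print(o['tool_pos'],board(d,o['tool_pos'][2]-.076))
delta([.5502,-.1432,.16],-5.3)
```

```text
bbox [  356    87   135   174 17789]
((0.5459364056587219, -0.14332552254199982), (0.1079036071896553, 0.16726285219192505), 84.63397979736328)
bbox [  356    87   135   174 17437]
((0.5459625720977783, -0.14304663240909576), (0.10702139139175415, 0.1672627031803131), 84.63397979736328)
[0.56121629 0.00719327 0.24285505] ((0.5865347385406494, 0.005382660776376724), (0.08998151123523712, 0.08883053064346313), 84.56207275390625)
t 7.25 tcp [0.5612 0.0072 0.2429] yaw -5.36 tilt [ 3.1e-03 -2.0e-04 -1.0e+00] F [ 0.3  0.1 -2. ] open 0.0293
shift [0.0028 0.1508 0.0828] turn -0.001
```

>>> {"api": "drive_tool", "payload": {
  "rows": [
    [[0.0005,0.03,0],0],
    [[0.0005,0.03,0],0],
    [[0.0005,0.03,0],0],
    [[0.0005,0.03,0.01],0],
    [[0.0005,0.03,0.02],0],
    [[0,0,0.03],0],
    [[0,0,0.02],0],
    [[0,0,0.01],0],
    [[0,0,0],0],
    [[0,0,0],0]
  ]
}}

```text
t: 8.25
tool_pos: [0.5497, -0.1427, 0.1524]
tool_rot: [3.137, -0.147, 0.003]
contact_force: [-0.2, -0.9, -1.7]
opening: 0.0292
grip_force: 41.1
```

Run:
```python
from h import *
delta([.5500,-.1432,.15],-5.35)
d=cam('wrist'); im=d['image']; cv2.imwrite('pics/w4.png',cv2.resize(im[60:200,120:400],None,fx=2.8,fy=2.8,interpolation=cv2.INTER_CUBIC))
```

```text
t 8.25 tcp [ 0.5497 -0.1427  0.1524] yaw -5.35 tilt [ 2.2e-03 -9.0e-04 -1.0e+00] F [-0.2 -0.9 -1.7] open 0.0292
shift [0.0004 0.0004 0.0024] turn -0.0001
```

View pics/w4.png

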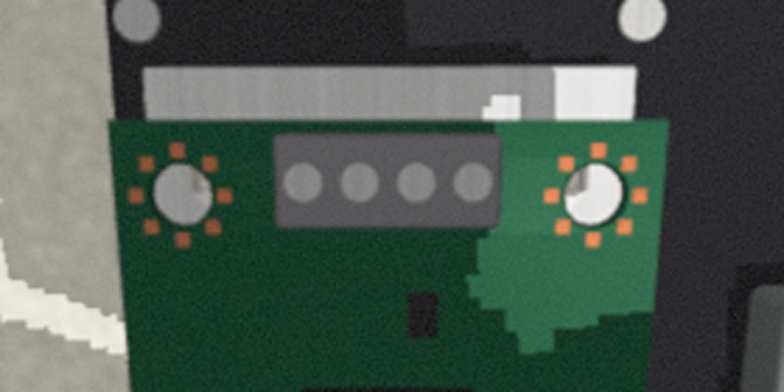

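Through holes a (183,194) and b (595,193) the standoffs show at the inner edges, symmetric, as the parallax predicts. The plate is centred too (143 to 636 against the board's 110 to 668). It's aligned, so I'm lowering gently.

>>> {"api": "drive_tool", "payload": {
  "rows": [
    [[0.0004,0.0004,0.008],0],
    [[0,0,0.008],0],
    [[0,0,0.005],0],
    [[0,0,0.003],0],
    [[0,0,0.002],0],
    [[0,0,0],0],
    [[0,0,0],0]
  ]
}}

```text
t: 9.0
tool_pos: [0.5492, -0.1433, 0.1247]
tool_rot: [3.138, -0.148, 0.001]
contact_force: [1.6, 0.5, -3.2]
opening: 0.0295
grip_force: 40.9
```

Run:
```python
from h import *
delta([.5500,-.1432,.121],-5.35)
```

```text
t 9.0 tcp [ 0.5492 -0.1433  0.1247] yaw -5.4 tilt [ 7.e-04 -2.e-04 -1.e+00] F [ 1.6  0.5 -3.2] open 0.0295
shift [ 0.0008 -0.0002  0.0037] turn -0.0008
```

>>> {"api": "drive_tool", "payload": {
  "rows": [
    [[0.0004,0,0.001],0],
    [[0,0,0.001],0],
    [[0,0,0.001],0],
    [[0,0,0.001],0],
    [[0,0,0],0]
  ]
}}

```text
t: 9.5
tool_pos: [0.5496, -0.1433, 0.1216]
tool_rot: [3.138, -0.147, -0.0]
contact_force: [-3.1, 1.0, 4.3]
opening: 0.0295
grip_force: 41.8
```

Run:
```python
from h import *
delta([.5500,-.1432,.121],-5.35)
d=cam('wrist'); im=d['image']; cv2.imwrite('pics/w5.png',cv2.resize(im[60:200,120:400],None,fx=2.8,fy=2.8,interpolation=cv2.INTER_CUBIC))
```

```text
t 9.5 tcp [ 0.5496 -0.1433  0.1216] yaw -5.38 tilt [-2.e-04 -1.e-04 -1.e+00] F [-3.1  1.   4.3] open 0.0295
shift [ 0.0004 -0.0001  0.0006] turn -0.0005
```

View pics/w5.png

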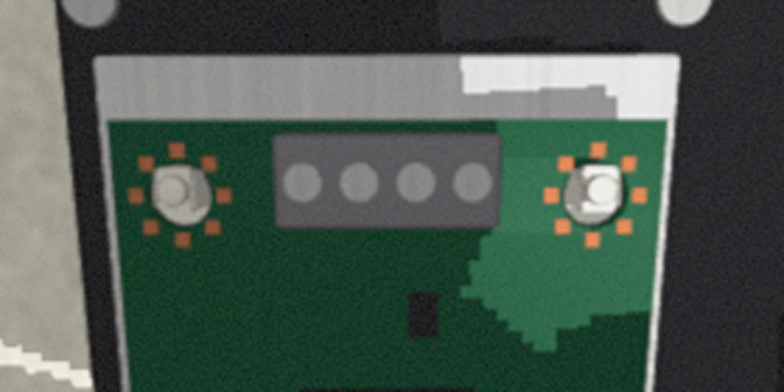

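Both tips stand inside their holes (172,190) and (602,190), and the board rests on the barbs. I release, rise, close the jaws and move over corner a at (+34,+32).

>>> {"api": "drive_tool", "payload": {
  "rows": [
    [[0,0,0],0],
    [[0,0,0],0],
    [[0,0,0],0],
    [[0,0,0],0],
    [[0,0,-0.01],0],
    [[0,0,-0.02],0],
    [[0,0,-0.03],0],
    [[0,0,0],0]
  ],
  "jaw": 0.3
}}

```text
t: 10.35
tool_pos: [0.5521, -0.1443, 0.1866]
tool_rot: [3.135, -0.148, 0.014]
contact_force: [0.6, -0.1, 0.5]
opening: 0.0599
grip_force: 0.0
```

>>> {"api": "drive_tool", "payload": {
  "rows": [
    [[0.01,-0.008,0],0],
    [[0.01,-0.012,0],0],
    [[0.014,-0.012,0],0],
    [[0,0,0],0],
    [[0,0,0],0],
    [[0,0,0],0],
    [[0,0,0.02],0],
    [[0,0,0.02],0],
    [[0,0,0],0],
    [[0,0,0],0]
  ],
  "jaw": 1
}}

```text
t: 11.35
tool_pos: [0.5858, -0.1148, 0.1406]
tool_rot: [-3.138, 0.149, 0.002]
contact_force: [-0.2, 0.5, 0.6]
opening: -0.0002
grip_force: 0.0
```

```bash
cat >> h.py <<'E'
def deck(x,y,z):
    a=np.radians(-5.35); delta([.5498+x*np.cos(a)-y*np.sin(a),-.1432+x*np.sin(a)+y*np.cos(a),z],-5.35)
E
python3 - <<'E'
from h import *
deck(.034,.032,.045+.0726); print(ctrl.finger_overhang)
E
```

```text
t 11.35 tcp [ 0.5858 -0.1148  0.1406] yaw -5.43 tilt [-1.2e-03  4.0e-04 -1.0e+00] F [-0.2  0.5  0.6] open -0.0002
shift [ 0.0009 -0.0003  0.023 ] turn -0.0013
0.0726
```

>>> {"api": "drive_tool", "payload": {
  "rows": [
    [[0.0005,0,0.01],0],
    [[0,0,0.007],0],
    [[0,0,0.003],0],
    [[0,0,0.002],0],
    [[0,0,0.001],0],
    [[0,0,0.001],0],
    [[0,0,0.001],0],
    [[0,0,0],0]
  ]
}}

```text
t: 12.15
tool_pos: [0.587, -0.1147, 0.1168]
tool_rot: [3.138, -0.148, -0.0]
contact_force: [-3.4, 0.2, 4.8]
opening: 0.0002
grip_force: 2.8
```

>>> {"api": "drive_tool", "payload": {
  "rows": [
    [[0,0,0.001],0],
    [[0,0,0.001],0],
    [[0,0,0],0]
  ]
}}

```text
t: 12.45
tool_pos: [0.5871, -0.1147, 0.1153]
tool_rot: [3.138, -0.148, 0.0]
contact_force: [-4.0, 1.5, 8.1]
opening: 0.0001
grip_force: 4.0
```

>>> {"api": "drive_tool", "payload": {
  "rows": [
    [[0,0,0.001],0],
    [[0,0,0.001],0],
    [[0,0,0],0]
  ]
}}

```text
t: 12.75
tool_pos: [0.5874, -0.1147, 0.1139]
tool_rot: [3.138, -0.148, 0.001]
contact_force: [-4.8, 2.9, 10.6]
opening: -0.0002
grip_force: 5.0
```

>>> {"api": "drive_tool", "payload": {
  "rows": [
    [[0,0,0.001],0],
    [[0,0,0.001],0],
    [[0,0,0],0]
  ]
}}

```text
t: 13.05
tool_pos: [0.5876, -0.1147, 0.1122]
tool_rot: [3.138, -0.148, 0.002]
contact_force: [-5.4, 0.8, 10.4]
opening: -0.0001
grip_force: 5.5
```

>>> {"api": "drive_tool", "payload": {
  "rows": [
    [[0,0,0.001],0],
    [[0,0,0.001],0],
    [[0,0,0],0]
  ]
}}

```text
t: 13.35
tool_pos: [0.5879, -0.1148, 0.1101]
tool_rot: [3.138, -0.148, 0.004]
contact_force: [-3.5, 1.7, 9.5]
opening: -0.0003
grip_force: 4.6
```

>>> {"api": "drive_tool", "payload": {
  "rows": [
    [[0,0,0.001],0],
    [[0,0,0.001],0],
    [[0,0,0],0]
  ]
}}

```text
t: 13.65
tool_pos: [0.588, -0.1148, 0.1086]
tool_rot: [3.138, -0.148, 0.003]
contact_force: [-4.5, 3.4, 12.3]
opening: -0.0001
grip_force: 6.1
```

>>> {"api": "drive_tool", "payload": {
  "rows": [
    [[0,0,0.001],0],
    [[0,0,0.001],0],
    [[0,0,0],0]
  ]
}}

```text
t: 13.95
tool_pos: [0.5881, -0.1148, 0.1072]
tool_rot: [3.138, -0.148, 0.003]
contact_force: [-5.9, 3.1, 15.7]
opening: -0.0002
grip_force: 7.6
```

>>> {"api": "drive_tool", "payload": {
  "rows": [
    [[0,0,-0.015],0],
    [[0,0,-0.03],0],
    [[0,0.01,-0.013],0],
    [[0,0.02,0],0],
    [[0,0.02,0],0],
    [[0,0.014,0],0],
    [[0,0,0.02],0],
    [[0,0,0.015],0],
    [[0,0,0],0],
    [[0,0,0],0]
  ]
}}

```text
t: 14.95
tool_pos: [0.5804, -0.1781, 0.126]
tool_rot: [-3.137, 0.147, 0.003]
contact_force: [0.9, -0.5, -0.1]
opening: -0.0002
grip_force: 0.0
```

Run:
```python
from h import *
deck(.034,-.032,.045+.0726)
```

```text
t 14.95 tcp [ 0.5804 -0.1781  0.126 ] yaw -5.38 tilt [-1.7e-03  8.0e-04 -1.0e+00] F [ 0.9 -0.5 -0.1] open -0.0002
shift [0.0003 0.0001 0.0084] turn -0.0006
```

>>> {"api": "drive_tool", "payload": {
  "rows": [
    [[0,0,0.004],0],
    [[0,0,0.003],0],
    [[0,0,0.002],0],
    [[0,0,0.001],0],
    [[0,0,0.001],0],
    [[0,0,0.001],0],
    [[0,0,0],0]
  ]
}}

```text
t: 15.65
tool_pos: [0.5814, -0.1787, 0.1164]
tool_rot: [3.137, -0.148, 0.002]
contact_force: [-2.0, 1.1, 7.3]
opening: 0.0001
grip_force: 3.2
```

>>> {"api": "drive_tool", "payload": {
  "rows": [
    [[0,0,0.001],0],
    [[0,0,0.001],0],
    [[0,0,0.001],0],
    [[0,0,0],0]
  ]
}}

```text
t: 16.05
tool_pos: [0.5813, -0.1787, 0.1128]
tool_rot: [3.137, -0.148, 0.002]
contact_force: [-0.6, 0.0, -0.2]
opening: 0.0001
grip_force: 0.0
```

>>> {"api": "drive_tool", "payload": {
  "rows": [
    [[0,0,0.001],0],
    [[0,0,0.001],0],
    [[0,0,0],0]
  ]
}}

```text
t: 16.35
tool_pos: [0.5813, -0.1786, 0.1108]
tool_rot: [3.138, -0.148, 0.002]
contact_force: [-2.1, -0.2, 7.1]
opening: -0.0001
grip_force: 3.3
```

>>> {"api": "drive_tool", "payload": {
  "rows": [
    [[0,0,0.001],0],
    [[0,0,0.001],0],
    [[0,0,0],0]
  ]
}}

```text
t: 16.65
tool_pos: [0.5813, -0.1786, 0.1094]
tool_rot: [3.138, -0.148, 0.001]
contact_force: [-2.5, 0.6, 9.8]
opening: 0.0
grip_force: 4.8
```

>>> {"api": "drive_tool", "payload": {
  "rows": [
    [[0,0,0.001],0],
    [[0,0,0.001],0],
    [[0,0,0.001],0],
    [[0,0,0],0]
  ]
}}

```text
t: 17.05
tool_pos: [0.5815, -0.1786, 0.1073]
tool_rot: [3.138, -0.148, 0.001]
contact_force: [-5.6, 1.9, 14.3]
opening: 0.0001
grip_force: 7.0
```

>>> {"api": "drive_tool", "payload": {
  "rows": [
    [[0,0,-0.015],0],
    [[0,0,-0.03],0],
    [[0,0,-0.015],0],
    [[-0.03,0,0],0],
    [[-0.03,0,0],0],
    [[-0.008,0,0],0],
    [[0,0,0.02],0],
    [[0,0,0.015],0],
    [[0,0,0],0],
    [[0,0,0],0]
  ]
}}

```text
t: 18.05
tool_pos: [0.5131, -0.1719, 0.1293]
tool_rot: [-3.137, 0.148, 0.002]
contact_force: [0.4, 0.9, 0.7]
opening: 0.0004
grip_force: 0.0
```

Run:
```python
from h import *
deck(-.034,-.032,.045+.0726)
```

```text
t 18.05 tcp [ 0.5131 -0.1719  0.1293] yaw -5.39 tilt [-1.3e-03  7.0e-04 -1.0e+00] F [0.4 0.9 0.7] open 0.0004
shift [-0.0002  0.0001  0.0117] turn -0.0007
```

>>> {"api": "drive_tool", "payload": {
  "rows": [
    [[0,0,0.006],0],
    [[0,0,0.004],0],
    [[0,0,0.002],0],
    [[0,0,0.001],0],
    [[0,0,0.001],0],
    [[0,0,0.001],0],
    [[0,0,0],0]
  ]
}}

```text
t: 18.75
tool_pos: [0.5132, -0.1721, 0.1155]
tool_rot: [3.138, -0.148, -0.0]
contact_force: [-2.9, 1.9, 5.6]
opening: -0.0002
grip_force: 2.5
```

>>> {"api": "drive_tool", "payload": {
  "rows": [
    [[0,0,0.001],0],
    [[0,0,0.001],0],
    [[0,0,0],0]
  ]
}}

```text
t: 19.05
tool_pos: [0.5133, -0.1721, 0.114]
tool_rot: [3.138, -0.148, 0.0]
contact_force: [-3.2, 1.8, 7.8]
opening: -0.0001
grip_force: 3.8
```

>>> {"api": "drive_tool", "payload": {
  "rows": [
    [[0,0,0.001],0],
    [[0,0,0.001],0],
    [[0,0,0],0]
  ]
}}

```text
t: 19.35
tool_pos: [0.5134, -0.1722, 0.1125]
tool_rot: [3.138, -0.148, -0.0]
contact_force: [-5.4, 2.4, 11.0]
opening: 0.0003
grip_force: 5.1
```

>>> {"api": "drive_tool", "payload": {
  "rows": [
    [[0,0,0.001],0],
    [[0,0,0.001],0],
    [[0,0,0],0]
  ]
}}

```text
t: 19.65
tool_pos: [0.5135, -0.1722, 0.1109]
tool_rot: [3.138, -0.148, -0.0]
contact_force: [-6.0, 3.5, 14.2]
opening: 0.0001
grip_force: 6.4
```

>>> {"api": "drive_tool", "payload": {
  "rows": [
    [[0,0,0.001],0],
    [[0,0,0.001],0],
    [[0,0,0],0]
  ]
}}

```text
t: 19.95
tool_pos: [0.5135, -0.1723, 0.1094]
tool_rot: [3.138, -0.148, -0.001]
contact_force: [-7.6, 2.6, 16.8]
opening: -0.0002
grip_force: 7.6
```

>>> {"api": "drive_tool", "payload": {
  "rows": [
    [[0,0,0.001],0],
    [[0,0,0.001],0],
    [[0,0,0],0]
  ]
}}

```text
t: 20.25
tool_pos: [0.5137, -0.1723, 0.1078]
tool_rot: [3.138, -0.147, -0.001]
contact_force: [-7.8, 2.4, 17.9]
opening: 0.0001
grip_force: 8.3
```

>>> {"api": "drive_tool", "payload": {
  "rows": [
    [[0,0,0.001],0],
    [[0,0,0.001],0],
    [[0,0,0],0]
  ]
}}

```text
t: 20.55
tool_pos: [0.514, -0.1721, 0.1053]
tool_rot: [-3.138, 0.148, -0.002]
contact_force: [-6.2, 3.2, 14.4]
opening: 0.0004
grip_force: 7.1
```

>>> {"api": "drive_tool", "payload": {
  "rows": [
    [[0,0,0.001],0],
    [[0,0,0.001],0],
    [[0,0,0],0]
  ]
}}

```text
t: 20.85
tool_pos: [0.514, -0.1722, 0.1039]
tool_rot: [-3.138, 0.148, -0.001]
contact_force: [-7.9, 4.2, 17.8]
opening: -0.0002
grip_force: 8.8
```

>>> {"api": "drive_tool", "payload": {
  "rows": [
    [[0,0,-0.015],0],
    [[0,0,-0.03],0],
    [[0,-0.01,-0.018],0],
    [[0,-0.02,0],0],
    [[0,-0.02,0],0],
    [[0,-0.014,0],0],
    [[0,0,0.02],0],
    [[0,0,0.02],0],
    [[0,0,0],0],
    [[0,0,0],0]
  ]
}}

```text
t: 21.85
tool_pos: [0.5189, -0.1082, 0.1236]
tool_rot: [-3.138, 0.148, 0.002]
contact_force: [0.3, 0.2, 1.1]
opening: 0.0004
grip_force: 0.0
```

Run:
```python
from h import *
deck(-.034,.032,.045+.0726)
```

```text
t 21.85 tcp [ 0.5189 -0.1082  0.1236] yaw -5.4 tilt [-1.e-03  3.e-04 -1.e+00] F [0.3 0.2 1.1] open 0.0004
shift [0.0001 0.     0.006 ] turn -0.0008
```

>>> {"api": "drive_tool", "payload": {
  "rows": [
    [[0,0,0.004],0],
    [[0,0,0.003],0],
    [[0,0,0.002],0],
    [[0,0,0.001],0],
    [[0,0,0.001],0],
    [[0,0,0],0]
  ]
}}

```text
t: 22.45
tool_pos: [0.5191, -0.1083, 0.1128]
tool_rot: [-3.138, 0.148, 0.0]
contact_force: [0.8, -0.4, -0.7]
opening: -0.0002
grip_force: 0.0
```

>>> {"api": "drive_tool", "payload": {
  "rows": [
    [[0,0,0.001],0],
    [[0,0,0.001],0],
    [[0,0,0],0]
  ]
}}

```text
t: 22.75
tool_pos: [0.519, -0.1082, 0.1108]
tool_rot: [-3.138, 0.148, 0.0]
contact_force: [0.4, 0.7, -0.1]
opening: 0.0
grip_force: 0.0
```

>>> {"api": "drive_tool", "payload": {
  "rows": [
    [[0,0,0.001],0],
    [[0,0,0.001],0],
    [[0,0,0],0]
  ]
}}

```text
t: 23.05
tool_pos: [0.5193, -0.1083, 0.1094]
tool_rot: [-3.138, 0.148, 0.0]
contact_force: [-2.2, 0.6, 4.6]
opening: 0.0002
grip_force: 2.4
```

>>> {"api": "drive_tool", "payload": {
  "rows": [
    [[0,0,0.001],0],
    [[0,0,0.001],0],
    [[0,0,0],0]
  ]
}}

```text
t: 23.35
tool_pos: [0.5193, -0.1083, 0.1079]
tool_rot: [-3.138, 0.148, 0.0]
contact_force: [-4.3, 0.7, 8.4]
opening: -0.0001
grip_force: 4.1
```

Contact here comes at tip height 37 mm, the fully seated height, so c is home too. I press a little more, then recheck a and the others by contact height.

>>> {"api": "drive_tool", "payload": {
  "rows": [
    [[0,0,0.001],0],
    [[0,0,0.001],0],
    [[0,0,0.001],0],
    [[0,0,0],0]
  ]
}}

```text
t: 23.75
tool_pos: [0.5194, -0.1083, 0.1057]
tool_rot: [-3.138, 0.148, 0.001]
contact_force: [-6.5, 2.7, 14.0]
opening: -0.0
grip_force: 6.7
```

>>> {"api": "drive_tool", "payload": {
  "rows": [
    [[0,0,-0.015],0],
    [[0,0,-0.03],0],
    [[0,0,-0.015],0],
    [[0.03,0,0],0],
    [[0.03,0,0],0],
    [[0.008,0,0.02],0],
    [[0,0,0.02],0],
    [[0,0,0.01],0],
    [[0,0,0],0]
  ]
}}

```text
t: 24.65
tool_pos: [0.5854, -0.1142, 0.1117]
tool_rot: [-3.137, 0.148, 0.006]
contact_force: [-0.5, 0.2, -1.0]
opening: 0.0004
grip_force: 0.0
```

>>> {"api": "drive_tool", "payload": {
  "rows": [
    [[0,0,0.001],0],
    [[0,0,0.001],0],
    [[0,0,0.001],0],
    [[0,0,0],0]
  ]
}}

```text
t: 25.05
tool_pos: [0.587, -0.1148, 0.1116]
tool_rot: [3.138, -0.148, 0.002]
contact_force: [-0.1, 0.5, -0.3]
opening: 0.0003
grip_force: 0.0
```

Run:
```python
from h import *
deck(.034,.032,.1097)
```

```text
t 25.05 tcp [ 0.587  -0.1148  0.1116] yaw -5.4 tilt [ 1.e-03 -3.e-04 -1.e+00] F [-0.1  0.5 -0.3] open 0.0003
shift [-0.0004 -0.0002  0.0019] turn -0.0009
```

>>> {"api": "drive_tool", "payload": {
  "rows": [
    [[0,0,0.001],0],
    [[0,0,0.001],0],
    [[0,0,0],0]
  ]
}}

```text
t: 25.35
tool_pos: [0.587, -0.1147, 0.1096]
tool_rot: [3.138, -0.148, 0.0]
contact_force: [-1.6, 1.5, 4.6]
opening: -0.0004
grip_force: 2.2
```

>>> {"api": "drive_tool", "payload": {
  "rows": [
    [[0,0,0.001],0],
    [[0,0,0.001],0],
    [[0,0,0],0]
  ]
}}

```text
t: 25.65
tool_pos: [0.5871, -0.1147, 0.108]
tool_rot: [3.138, -0.148, -0.0]
contact_force: [-4.2, 1.2, 6.9]
opening: 0.0004
grip_force: 4.0
```

>>> {"api": "drive_tool", "payload": {
  "rows": [
    [[0,0,0.001],0],
    [[0,0,0.001],0],
    [[0,0,0],0]
  ]
}}

```text
t: 25.95
tool_pos: [0.5871, -0.1148, 0.1066]
tool_rot: [3.138, -0.148, -0.0]
contact_force: [-5.7, 1.8, 11.7]
opening: -0.0
grip_force: 5.6
```

>>> {"api": "drive_tool", "payload": {
  "rows": [
    [[0,0,-0.015],0],
    [[0,0,-0.03],0],
    [[0,0.01,-0.015],0],
    [[0,0.02,0],0],
    [[0,0.02,0],0],
    [[0,0.014,0.02],0],
    [[0,0,0.02],0],
    [[0,0,0.014],0],
    [[0,0,0],0]
  ]
}}

```text
t: 26.85
tool_pos: [0.58, -0.1789, 0.1097]
tool_rot: [3.138, -0.148, -0.004]
contact_force: [-2.3, -1.1, 3.6]
opening: 0.0
grip_force: 1.4
```

>>> {"api": "drive_tool", "payload": {
  "rows": [
    [[0,0,0.001],0],
    [[0,0,0.001],0],
    [[0,0,0],0]
  ]
}}

```text
t: 27.15
tool_pos: [0.5813, -0.1783, 0.1097]
tool_rot: [3.138, -0.147, 0.002]
contact_force: [0.5, 0.1, 1.3]
opening: -0.0
grip_force: 0.8
```

>>> {"api": "drive_tool", "payload": {
  "rows": [
    [[0,0,0.001],0],
    [[0,0,0.001],0],
    [[0,0,0],0]
  ]
}}

```text
t: 27.45
tool_pos: [0.5813, -0.1783, 0.1083]
tool_rot: [-3.138, 0.147, -0.001]
contact_force: [-2.8, 1.2, 7.5]
opening: -0.0001
grip_force: 3.6
```

a and b are at seated height. Checking d.

>>> {"api": "drive_tool", "payload": {
  "rows": [
    [[0,0,0.001],0],
    [[0,0,0.001],0],
    [[0,0,0],0]
  ]
}}

```text
t: 27.75
tool_pos: [0.5813, -0.1783, 0.107]
tool_rot: [-3.138, 0.147, -0.001]
contact_force: [-4.0, 1.1, 9.7]
opening: -0.0003
grip_force: 5.2
```

>>> {"api": "drive_tool", "payload": {
  "rows": [
    [[0,0,-0.015],0],
    [[0,0,-0.03],0],
    [[0,0,-0.015],0],
    [[-0.03,0,0],0],
    [[-0.03,0,0],0],
    [[-0.008,0,0.02],0],
    [[0,0,0.02],0],
    [[0,0,0.014],0],
    [[0,0,0],0],
    [[0,0,0],0]
  ]
}}

```text
t: 28.75
tool_pos: [0.5135, -0.1721, 0.1113]
tool_rot: [3.138, -0.148, 0.0]
contact_force: [0.2, 0.6, 0.1]
opening: 0.0001
grip_force: 0.0
```

>>> {"api": "drive_tool", "payload": {
  "rows": [
    [[0,0,0.001],0],
    [[0,0,0.001],0],
    [[0,0,0],0]
  ]
}}

```text
t: 29.05
tool_pos: [0.5137, -0.1722, 0.1096]
tool_rot: [3.138, -0.148, 0.002]
contact_force: [1.1, -0.9, 1.8]
opening: -0.0004
grip_force: 1.0
```

>>> {"api": "drive_tool", "payload": {
  "rows": [
    [[0,0,0.001],0],
    [[0,0,0.001],0],
    [[0,0,0],0]
  ]
}}

```text
t: 29.35
tool_pos: [0.5137, -0.1722, 0.1082]
tool_rot: [3.138, -0.148, 0.002]
contact_force: [-2.4, 2.1, 7.8]
opening: -0.0001
grip_force: 3.7
```

All four corners read the same seated height and force curve. I rise and go beside the toggle on its -x side.

>>> {"api": "drive_tool", "payload": {
  "rows": [
    [[0,0,-0.015],0],
    [[0,0,-0.03],0],
    [[0,0,-0.03],0],
    [[-0.03,0.026,0],0],
    [[-0.03,0.026,0],0],
    [[-0.016,0.026,0],0],
    [[0,0,0],0],
    [[0,0,0],0]
  ]
}}

```text
t: 30.15
tool_pos: [0.43, -0.2428, 0.1825]
tool_rot: [3.138, -0.15, 0.001]
contact_force: [-0.3, 0.1, -0.1]
opening: -0.0005
grip_force: 0.0
```

Run:
```python
from h import *
deck(-.05,-.11,.1226)
d=cam('wrist'); im=d['image'].copy()
a=np.radians(-5.35); D=lambda x,y,z:(.5498+x*np.cos(a)-y*np.sin(a),-.1432+x*np.sin(a)+y*np.cos(a),z)
for X in [(-.0174,-.11,.069),(0,-.11,.033),(-.03,-.088,.032),(.03,-.088,.032),(.03,-.132,.032),(-.03,-.132,.032)]:
    u=proj(d,D(*X)); print(X,u.round()); cv2.circle(im,tuple(int(v) for v in u),2,(0,0,255),-1)
cv2.imwrite('pics/w6.png',cv2.resize(im,(800,600)))
```

```text
t 30.15 tcp [ 0.43   -0.2428  0.1825] yaw -5.49 tilt [ 9.e-04 -2.e-04 -1.e+00] F [-0.3  0.1 -0.1] open -0.0005
shift [ 0.06   -0.0005  0.0599] turn -0.0024
(-0.0174, -0.11, 0.069) [259.  58.]
(0, -0.11, 0.033) [258.  36.]
(-0.03, -0.088, 0.032) [226.  86.]
(0.03, -0.088, 0.032) [223. -17.]
(0.03, -0.132, 0.032) [294. -17.]
(-0.03, -0.132, 0.032) [292.  86.]
```

View pics/w6.png

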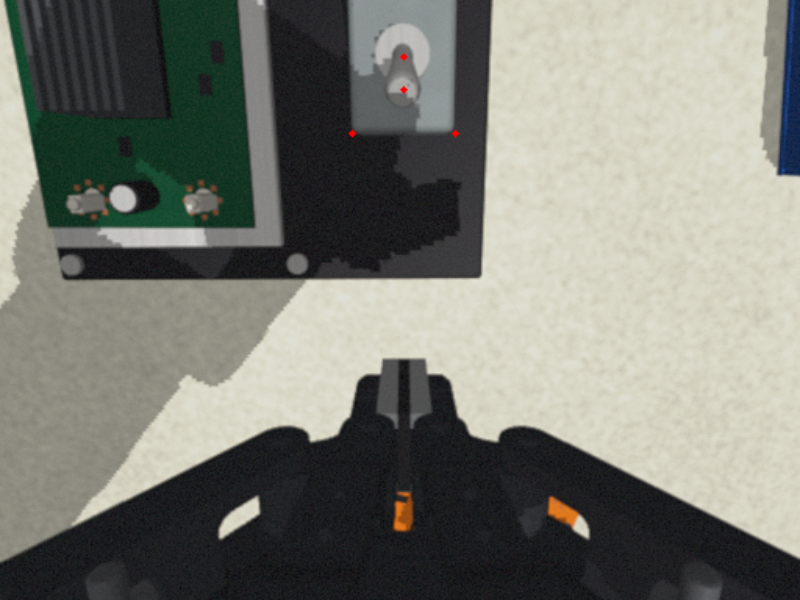

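The projected toggle tip and housing corners fall on the real ones (403,90), (352,133), (455,133). Standoffs c and d stand well through the board. Descending and sweeping the bat over.

>>> {"api": "drive_tool", "payload": {
  "rows": [
    [[0,0,0.025],0],
    [[0,0,0.025],0],
    [[0,0,0.01],0],
    [[0.02,0,0],0],
    [[0.02,0,0],0],
    [[0.01,0,0],0],
    [[0.01,0,0],0],
    [[0,0,0],0]
  ]
}}

```text
t: 31.0
tool_pos: [0.4909, -0.2481, 0.1224]
tool_rot: [3.138, -0.146, 0.001]
contact_force: [0.1, -0.1, 0.4]
opening: 0.0
grip_force: 0.0
```

>>> {"api": "drive_tool", "payload": {
  "rows": [
    [[0.005,0,0],0],
    [[0.005,0,0],0],
    [[0.005,0,0],0],
    [[0.005,0,0],0],
    [[0.005,0,0],0],
    [[0.005,0,0],0],
    [[0.005,0,0],0],
    [[0.005,0,0],0],
    [[0,0,0],0]
  ]
}}

```text
t: 31.9
tool_pos: [0.5304, -0.252, 0.122]
tool_rot: [3.138, -0.147, 0.001]
contact_force: [0.2, -0.6, 0.3]
opening: -0.0
grip_force: 0.0
```

>>> {"api": "drive_tool", "payload": {
  "rows": [
    [[0.004,0,0],0],
    [[0.004,0,0],0],
    [[0,0,0],0],
    [[0,0,0],0],
    [[0,0,0],0]
  ]
}}

```text
t: 32.4
tool_pos: [0.5344, -0.2523, 0.1213]
tool_rot: [-3.136, 0.147, 0.017]
contact_force: [-15.0, 0.5, 9.3]
opening: 0.0001
grip_force: 8.2
```

>>> {"api": "drive_tool", "payload": {
  "rows": [
    [[-0.02,0,0],0],
    [[-0.03,0,0],0],
    [[-0.03,0,-0.02],0],
    [[-0.03,0,-0.04],0],
    [[-0.03,0,-0.04],0],
    [[0,0,0],0],
    [[0,0,0],0]
  ]
}}

```text
t: 33.1
tool_pos: [0.3985, -0.2399, 0.2238]
tool_rot: [3.135, -0.149, 0.006]
contact_force: [-0.3, -0.3, -0.1]
opening: 0.0003
grip_force: 0.0
```

Run:
```python
from h import *
deck(-.05,-.11,.1226)
t=cam('wrist'); s=cam('side')
a=cv2.resize(t['image'][:200,150:400],None,fx=1.6,fy=1.6)
X=proj(s,(.54,-.18,.04)).astype(int); b=s['image'][X[1]-45:X[1]+45,X[0]-55:X[0]+55]; b=cv2.resize(b,(400,327),interpolation=cv2.INTER_CUBIC)
m=np.zeros((330,800,3),np.uint8); m[:320,:400]=a[:320,:400]; m[:327,400:]=b; cv2.imwrite('pics/end.png',m)
```

```text
t 33.1 tcp [ 0.3985 -0.2399  0.2238] yaw -5.44 tilt [ 0.0035 -0.0028 -1.    ] F [-0.3 -0.3 -0.1] open 0.0003
shift [ 0.0913 -0.0008  0.1016] turn -0.0016
```

View pics/end.png

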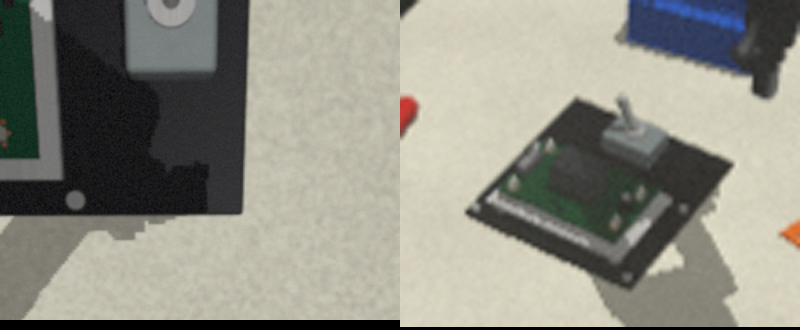

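The bat now leans left in the side view (625,105), which is +x, and no longer overhangs the housing on the -x side in the wrist view. The board sits level with four tips through, and the arm is clear.

```bash
python3 -c "
from station import ctrl
print(ctrl.finish_job())"
```

```text
the job is handed in; nothing more can be done
None
```

The board is pressed home on all four standoffs (press forces peaked at about 18 N, against roughly 25 N for the deck's stop), the toggle was then flipped to +x, and the job was handed in at about 33 s.

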